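# Return the blue battery pack to its charging bay

## Robot

A 7-joint arm with a two-finger parallel gripper is mounted at the origin on the work surface. World frame = base frame: x ahead of the robot, y to its left, z up, the work surface at z = 0. Lengths are in m, angles in degrees, forces in N, time in s.
With the tool pointing down it reaches from about 0.425 to 0.875 m from the base axis. Payload 4.7 kg.
Tool frame: the origin (TCP) lies between the finger pads; the fingertips stand 8 mm ahead of it and the grasp point (between the pads) lies 11 mm behind it; z points along the fingers, y is the line along which they close (so a half turn about z gives the same grasp; the last joint's range is limited). The gripper opens to 87 mm and grips with 3 to 60 N. Pads are 19 mm wide; open, the fingers measure 117 mm over their backs; the gripper's body (75 mm by 190 mm) begins 51 mm behind the grasp point.
Start: joints at [-70.64, 18.392, -4.016, 83.108, 1.295, 78.541, -3.26], TCP at [0.207, 0.616, 0.199] pointing down, gripper open.
Joint ranges: [-163.93, 163.93], [-17.29, 119.83], [-79.2, 71.16], [3.27, 140.29], [-89.18, 269.18], [5.43, 117.66], [-154.24, 154.24]. Speed limits (degrees/s): [147.25, 147.25, 180, 180, 180, 180, 180].

## Interface

Orientations are given as [roll, pitch, yaw] about the fixed x, y, z axes, in that order (R = Rz(yaw) Ry(pitch) Rx(roll)).
In Python, from cell import env, viewer gives the robot as it stands. The module is installed in compiled form; this text tells all that it offers.
- The arm moves only by the tool arm_command, never from a script. Its argument "series" is a list of rows, each a list of 2 entries, a list of its own where there are three numbers: the shift along the tool's x, y, z in mm, then the turn about the tool's z in rad. A call has exactly 5 rows; each row is the pose to reach, as a shift and turn from the pose commanded when the call began, along the tool's axes at that moment; what a row does not reach only later rows make up. A row lasts 1/10 s, in which the tool goes at most 50 mm and 8.59 degrees, less where a joint would pass 70% of its speed; a pose out of reach is approached as far as the arm can. A call with a gripper value outside its range is refused whole. "grip" is the gripper command: -1 is fully open, 1 is shut, values between are in proportion, set as the call begins (left out, the last holds). The fingers move at their own pace and stop on an object; "grip_force" is the grip in N (left out, the last holds). Time passes only in rows, so rows that repeat a pose let the fingers close, or fill a call up. It gives the time, the measured TCP pose, the force, the opening and the grip force at its end, in the units of the state.
- env.get_obs(): the state, without advancing time (a new reading comes with each control period).
- viewer.read_camera(name): name is "side" or "top" or "wrist"; returns (picture, depth): 420x560x3 uint8, blue, green, red; 420x560 float32, m along the optical axis (not along the pixel's ray), 0 where there is no reading.
- viewer.calibration(name): a dict with "K" (3x3 intrinsics, pixels), "T" (4x4, takes a point from camera to world coordinates); the wrist camera has in their place "hand_eye" (4x4, takes a point from camera to tool coordinates, whose origin is the TCP and whose axes are the flange's). Camera axes: x right, y up, looking along -z (the intrinsics and any distortion apply to the point x, -y, -z); pixel columns grow to the right and rows downward; lengths in m; the calibration is good to about 2 mm. A picture is of the moment at which its call begins: read the wrist's pose just before it. calibration takes no time and is no camera call.
- env.sign_off(): hands the job in; it is judged then, once.
The state is a dict: "time_s": time; "qpos": joint angles; "joint_velocities": joint speeds; "effort": joint torques, N m; "tool_pos": TCP position; "tool_rot": TCP orientation; "force": force on the tool from outside, world axes, zero at the start; "wrist_torque": the same for the moment, N m; "grip_width": finger opening in m; "grasp_force": force on a finger pad.
Only numpy, scipy, OpenCV 4.12 (cv2) and the standard library are available. Lean on these libraries where they do the work, as an engineer would, in place of code of your own. Each camera call takes 0.05 s, during which the arm holds its last target. There are 200 camera calls.

## Task

The blue battery pack of the air-sampling pump has been left standing on end at the edge of the rubber mat. Lay it down and put it back in its own blue-labelled bay of the charging rack: contact end in under the hood against the sprung contacts, then the tail down behind the front lip, so that it is clipped in and lies flat on the bay floor. Leave the yellow pack in its bay and everything else on the bench where it is.

Things in the scene. Friction and masses are not known exactly. Their poses are not given: they have to be found in the camera images.
- pack_blue_mid (a point): Centre of the blue battery pack: rigid plastic brick 130 long, 62 wide, 50 mm thick, about 0.5 kg, centre of mass in the middle; black, broad blue band at the tail, narrow one near the other (contact) end. z axis: along its length, tail to contact end; y: across its width (62); x: through its thickness (50). Starts upright on its tail on the bare bench, contact end up, centre 65 mm high.
- pack_blue_contacts (a point): Centre of the pack's contact end face (62 x 50 mm, three brass pads), 65 mm from pack_blue_mid along its z axis; same axes. In its bay the pack lies on either of its 130 x 62 mm faces.
- mat_edge (a point): Middle of the near edge, on top, of a fixed, clear rubber mat: x points across it away from the robot (220 mm), y along the edge (230 mm), 6 mm thick. The pack stands 4 to 14 mm in front of this edge, a 62 mm wide face towards it; the edge stops its foot, so that a push high on its opposite face tips it on to the mat, contact end pointing along the mat's x.
- cradle_blue_seat (a point): Blue-labelled bay of the rack: point on its level floor, 30 mm above the bench, under the centre of a seated pack (which has its centre at 25 mm above this point, contact end at x +65). x runs along the bay from lip to sprung contacts, y across, z up. Side rails 10 mm high, 5 mm thick, inner faces at y -33 and +33 mm, x -73 to +47: 2 mm play each side.
- cradle_blue_lip (a point): Middle of the top inner edge of that bay's front lip, at x -65 mm from the seat point: the lip is 14 mm high above the bay floor, 8 mm thick, 70 mm wide. Same axes. The seated pack's tail stands behind it, pushed against it by the spring.
- cradle_blue_hood (a point): Middle of the front lower edge of the hood over the bay's far end, at x +50 and 57 mm above the floor; the hood is 8 mm thick, 80 mm wide, with cheeks under it at y -35 and +35 mm. A level pack lifted over the lip does not fit under it: the pack goes in tilted, contact end down (about 12 degrees clears both).
- cradle_blue_spring (a point): Middle of the face of the sprung contact block under the hood when free, at x +57 mm, 18 mm above the floor (block 56 wide, 5 to 31 mm above the floor). It gives way along +x by up to 16 mm, from 5 N to 11 N, then is solid. Free, it leaves the bay 8 mm shorter than the pack. This point itself does not move with it.
- cradle_green_seat (a point): The same point of the green-labelled bay: empty, same shape, not the blue pack's place.
- cradle_yellow_seat (a point): The same point of the yellow-labelled bay, which holds the yellow pack. The three bays stand side by side, 100 mm apart, in an order that changes, on a rack base 220 by 310 mm, 20 mm thick.
- pack_yellow_mid (a point): Centre of the yellow battery pack (same size as the blue), lying seated in the yellow bay; here x runs along its length towards its contact end, y across, z up. Not to be disturbed.
- monitor_mid (a point): Centre of an orange gas monitor, 124 x 66 x 36 mm, lying flat at the back of the bench. Not to be disturbed.
- cylinder_mid (a point): Half-way up a clear measuring cylinder, 225 mm tall, on a foot 80 mm across, on the left. Not to be disturbed.
- washbottle_mid (a point): Half-way up a white wash bottle with red cap and spout, 72 mm across, 200 mm tall, on the right. Not to be disturbed.
- beaker_mid (a point): Half-way up a clear beaker, 72 mm across, 95 mm tall, at the back. Not to be disturbed.
- spanner_grip (a point): Handle of a steel spanner 180 mm long lying flat on the bench on the right. Not to be disturbed.
There are look-alikes about, which are no part of the job. Leave any purple or turquoise look-alike of the part that bears pack_blue_mid alone.

How it is judged:
By the outcome, as a careful person would: the job done as asked, in the order asked, and still so for the second after the job is handed in, with the robot touching nothing.
It also fails if it takes over 70 s, if anything falls off the work surface, if the arm or the gripper's body presses on something with over 40 N, if the wrist force passes 120 N, or if a joint passes its speed limit or range.

## Working session

There is one attempt and no reset: what is moved stays moved. The work goes in short steps, Python scripts to look and compute and a tool call to move; the robot and the scene stay as the last step left them, time stands still between calls to the robot, and variables do not carry over. Pictures are saved under pics/ and viewed, at most 10 in all, crops included, and the job is handed in when it is done.

Besides the shell and the picture viewer there is one more tool, called after "Emit:" as name(argument=value, ...), one argument or row to a line, values as JSON. arm_command: Moves the arm, as the interface text tells. Its arguments: {"type":"object","properties":{"series":{"type":"array"},"grip":{"type":"number"},"grip_force":{"type":"number"}},"required":["series"]}

```bash
mkdir -p pics
cat > h.py <<'E'
import numpy as np, cv2
from cell import env, viewer
from scipy.spatial.transform import Rotation as R
def toolT():
    o=env.get_obs(); T=np.eye(4); T[:3,:3]=R.from_euler('xyz',o['tool_rot'],degrees=True).as_matrix(); T[:3,3]=o['tool_pos']; return T
def shot(n,save=None):
    c=viewer.calibration(n); T=toolT()@c['hand_eye'] if n=='wrist' else c['T']
    im,d=viewer.read_camera(n)
    if save: cv2.imwrite('pics/'+save,im)
    return im,d,np.array(c['K']),np.array(T),c
def rays(px,K,T):
    px=np.atleast_2d(px).astype(float); n=np.c_[(px[:,0]-K[0,2])/K[0,0],-(px[:,1]-K[1,2])/K[1,1],-np.ones(len(px))]
    return T[:3,3],n@T[:3,:3].T
def onplane(px,z,K,T):
    o,r=rays(px,K,T); return o+r*((z-o[2])/r[:,2])[:,None]
def atdepth(px,d,K,T):
    o,r=rays(px,K,T); return o+r*np.array([d[int(v),int(u)] for u,v in np.atleast_2d(px)])[:,None]
E
python3 - <<'E'
from h import *
print(env.get_obs())
for n in('top','side'):
    im,d,K,T,c=shot(n,n+'0.png'); print(n,K,T,[k for k in c]); np.savez('pics/'+n+'0.npz',im=im,d=d,K=K,T=T)
E
```

```text
{'time_s': 0.0, 'qpos': array([-70.63914571,  18.43719504,  -4.01562789,  83.17367154,
         1.2951208 ,  78.54096939,  -3.2595198 ]), 'joint_velocities': array([-0.02602184,  0.05342243,  0.003069  , -0.01253349,  0.04316983,
        0.04038347, -0.00904753]), 'effort': array([-1.22933570e-04, -4.91300440e+01, -4.03965265e-01, -3.12520838e+01,
       -6.39312551e-02,  4.39739751e-02,  2.06351515e-04]), 'tool_pos': array([0.20668122, 0.61564537, 0.19839348]), 'tool_rot': array([-1.79893413e+02,  5.82239531e-03,  1.61449469e+02]), 'force': array([-0.27928381,  0.06661432,  0.37841194]), 'wrist_torque': array([-0.00105568, -0.07933397,  0.03380014]), 'grasp_force': 0.0, 'grip_width': 0.08685372005231222}
top [[508.01766815   0.         275.97038708]
 [  0.         508.01766815 211.83444073]
 [  0.           0.           1.        ]] [[ 0.03060587  0.98296265 -0.18123935  0.24009974]
 [-0.9995271   0.03063829 -0.00262137  0.05610726]
 [ 0.00297616  0.18123388  0.98343552  1.74794694]
 [ 0.          0.          0.          1.        ]] ['K', 'T']
side [[418.82262125   0.         280.63522462]
 [  0.         418.82262125 215.02486379]
 [  0.           0.           1.        ]] [[ 0.85592861  0.31718884 -0.40838395 -0.02913582]
 [-0.51705998  0.53405714 -0.66890354 -0.89363001]
 [ 0.00593162  0.78369268  0.62112044  0.97785078]
 [ 0.          0.          0.          1.        ]] ['K', 'T']
```

View pics/top0.png

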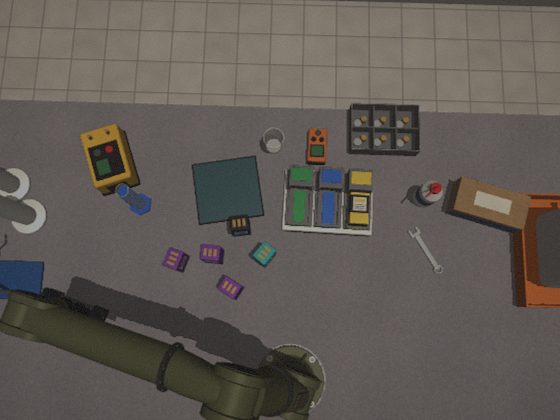

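View pics/side0.png

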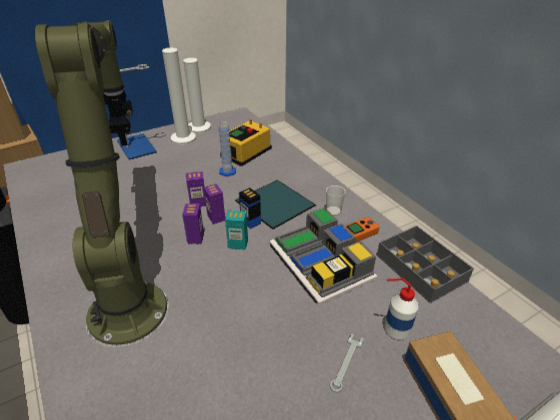

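The side picture gives the same reading as the top one. Candidates in the top view are the blue pack at (240,225), purple packs at (211,253), (175,260) and (231,287), and a turquoise one at (264,254). The black/blue one at the mat edge, (240,225), matches. The bays from left to right are green (300,205), blue (329,208) and yellow with its pack (360,208).

Run:
```python
from h import *
z=np.load('pics/top0.npz'); im,d,K,T=[z[k] for k in('im','d','K','T')]
cv2.imwrite('pics/crop.png',cv2.resize(im[145:275,185:385],None,fx=4,fy=4,interpolation=cv2.INTER_CUBIC))
hsv=cv2.cvtColor(im,cv2.COLOR_BGR2HSV)
def big(m):
    n,l,s,c=cv2.connectedComponentsWithStats(m.astype(np.uint8)); i=np.argsort(-s[1:,4])[:3]+1
    return [(s[k],cv2.minAreaRect(np.argwhere(l==k)[:,::-1].astype(np.float32))) for k in i]
for nm,lo,hi in(('blue',100,125),('green',50,80),('yellow',20,32)):
    m=(hsv[...,0]>=lo)&(hsv[...,0]<=hi)&(hsv[...,1]>110)&(hsv[...,2]>60); m[:, :270]=0; m[:,400:]=0
    for s,r in big(m):
        p=cv2.boxPoints(r); print(nm,s,r); print(np.round(onplane(p,.03 if r[0][1]>188 else .095,K,T),4).tolist(), atdepth([r[0]],d,K,T).round(4))
# mat
print('mat hsv',hsv[185,225],hsv[240,140])
m=(np.abs(hsv.astype(int)-hsv[185,225])<[12,50,20]).all(2); m[:, :188]=0;m[:,268:]=0;m[:150]=0;m[230:]=0
m=cv2.morphologyEx(m.astype(np.uint8),cv2.MORPH_OPEN,np.ones((3,3)))
s,r=big(m)[0]; print(s,r,onplane(cv2.boxPoints(r),.006,K,T).round(4).tolist())
# heights around pack
P=onplane([[0,0]],0,K,T)
vv,uu=np.mgrid[205:245,220:260]; pts=atdepth(np.c_[uu.ravel(),vv.ravel()],d,K,T); t=pts[(pts[:,2]>.12)&(pts[:,2]<.14)]
px=np.c_[uu.ravel(),vv.ravel()][(pts[:,2]>.12)&(pts[:,2]<.14)].astype(np.float32)
r=cv2.minAreaRect(px);print('pack top',len(t),t.mean(0),r,onplane(cv2.boxPoints(r),.13,K,T).round(4).tolist())
```

```text
blue [322 192  12  32 347] ((327.5, 207.5), (31.0, 11.0), 90.0)
[[0.6315, -0.0966, 0.03], [0.6327, -0.1347, 0.03], [0.5239, -0.1358, 0.03], [0.5227, -0.0981, 0.03]] [[ 0.5771 -0.1161  0.0318]]
blue [322 169  19  14 240] ((331.0, 175.5), (13.0, 18.0), 90.0)
[[0.6959, -0.0897, 0.095], [0.6978, -0.1502, 0.095], [0.6529, -0.1505, 0.095], [0.651, -0.0903, 0.095]] [[ 0.6728 -0.1195  0.1009]]
green [293 191  12  30 316] ((298.77691650390625, 205.51539611816406), (10.483834266662598, 29.565521240234375), 3.1798300743103027)
[[0.5301, 0.0024, 0.03], [0.634, -0.0007, 0.03], [0.633, -0.037, 0.03], [0.5292, -0.0335, 0.03]] [[ 0.5813 -0.0172  0.0298]]
green [292 168  19  13 221] ((301.0, 174.0), (12.0, 18.0), 90.0)
[[0.6962, 0.0112, 0.095], [0.6981, -0.0493, 0.095], [0.6566, -0.05, 0.095], [0.6547, 0.0102, 0.095]] [[ 0.6754 -0.0193  0.0985]]
yellow [351 171  21  14 260] ((360.8841857910156, 177.5426788330078), (19.767244338989258, 13.030921936035156), 6.340191841125488)
[[0.6508, -0.1851, 0.095], [0.6957, -0.1898, 0.095], [0.6902, -0.2558, 0.095], [0.6453, -0.2508, 0.095]] [[ 0.6703 -0.2203  0.09
[... 267 characters left out ...]
low [350 192  20   4  62] ((359.5, 193.5), (3.0, 19.0), 90.0)
[[0.6345, -0.1936, 0.03], [0.6366, -0.2594, 0.03], [0.626, -0.2594, 0.03], [0.6239, -0.1936, 0.03]] [[ 0.6169 -0.2168  0.0889]]
mat hsv [92 65 71] [177  24  95]
[ 193  157   70   66 3620] ((227.07998657226562, 189.55996704101562), (58.26559829711914, 63.356773376464844), 81.8698959350586) [[0.7198, 0.3648, 0.006], [0.7598, 0.1439, 0.006], [0.5523, 0.1072, 0.006], [0.5139, 0.3237, 0.006]]
pack top 293 [0.5002599  0.18099033 0.13048886] ((238.20730590820312, 222.36582946777344), (15.570846557617188, 19.104658126831055), 83.6598129272461) [[0.5208, 0.2155, 0.13], [0.5296, 0.1545, 0.13], [0.4792, 0.1469, 0.13], [0.4705, 0.2076, 0.13]]
```

View pics/crop.png

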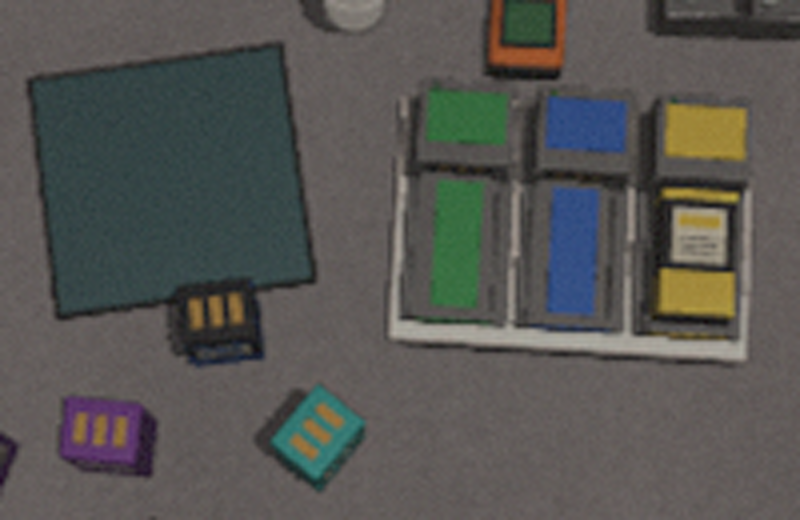

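The crop shows a black pack with three brass pads facing up and a blue band at its foot, at the near edge of the mat. It is the right one. I'll work out the approach for tipping it.

```bash
cat >> h.py <<'E'
def go(p,yaw):
    "shift in mm / turn in rad to reach world p, yaw (deg)"
    T=toolT(); s=T[:3,:3].T@(np.array(p)-T[:3,3])*1000
    o=env.get_obs(); dy=(yaw-o['tool_rot'][2]+180)%360-180
    print('t',round(o['time_s'],2),'pos',o['tool_pos'].round(4),'rot',o['tool_rot'].round(2),'shift',s.round(1),'turn',round(-np.radians(dy),4),'F',o['force'].round(1),'w',round(o['grip_width'],4),'q7',o['qpos'].round(0))
E
python3 -c "
from h import *
go([.446,.1715,.199],190)"
```

```text
t 0.1 pos [0.2067 0.6157 0.1985] rot [-1.7991e+02  1.0000e-02  1.6145e+02] shift [-3.682e+02 -3.450e+02  1.000e-01] turn -0.4983 F [-0.6 -0.3  0.3] w 0.0871 q7 [-71.  18.  -4.  83.   1.  79.  -3.]
```

Emit:
arm_command(
  series=[
    [[-37,-35,0],-0.1],
    [[-74,-69,0],-0.2],
    [[-110,-104,0],-0.3],
    [[-147,-138,0],-0.4],
    [[-184,-172,0],-0.498],
  ],
  grip=1,
  grip_force=10,
)

```text
time_s: 0.6
tool_pos: [0.3262, 0.3941, 0.1991]
tool_rot: [-180.0, -0.0, -169.8]
force: [0.7, -0.4, 0.2]
grip_width: 0.055
grasp_force: 0.0
```

```bash
python3 -c "
from h import *
go([.446,.1715,.199],190)"
```

```text
t 0.6 pos [0.3262 0.3941 0.1991] rot [-1.7999e+02 -1.0000e-02 -1.6978e+02] shift [-7.840e+01 -2.404e+02  1.000e-01] turn 0.0039 F [ 0.7 -0.4  0.2] w 0.055 q7 [-54.   2.   1. 103.  -0.  76.  47.]
```

Emit:
arm_command(
  series=[
    [[-15,-46,0],0.004],
    [[-30,-92,0],0.004],
    [[-46,-140,0],0.004],
    [[-62,-190,0],0.004],
    [[-79,-240,0],0.004],
  ],
)

```text
time_s: 1.1
tool_pos: [0.4425, 0.1768, 0.1993]
tool_rot: [180.0, -0.0, -170.2]
force: [0.1, 1.3, 0.6]
grip_width: 0.0148
grasp_force: 0.0
```

Run:
```python
from h import *
go([.446,.1715,.108],190)
im,d,K,T,c=shot('wrist','w1.png'); print(K,c['hand_eye'],c.keys())
```

```text
t 1.1 pos [0.4425 0.1768 0.1993] rot [ 179.98   -0.   -170.24] shift [-2.5 -5.8 91.3] turn -0.0042 F [0.1 1.3 0.6] w 0.0148 q7 [-41.  -3.  15. 107.   1.  76.  74.]
[[328.30739986   0.         271.63376596]
 [  0.         328.30739986 209.38086772]
 [  0.           0.           1.        ]] [[ 1.33366766e-03  9.59548686e-01  2.81539590e-01  7.62612483e-02]
 [ 9.99999058e-01 -1.18875380e-03 -6.85513732e-04  4.44053166e-04]
 [-3.23102543e-04  2.81540239e-01 -9.59549368e-01 -1.85511918e-01]
 [ 0.00000000e+00  0.00000000e+00  0.00000000e+00  1.00000000e+00]] dict_keys(['K', 'hand_eye'])
```

View pics/w1.png

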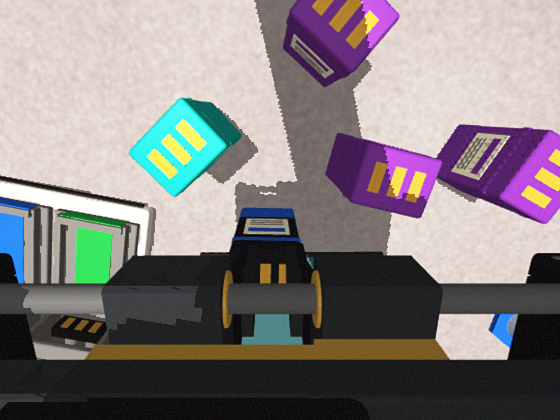

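The wrist view shows the pack's near face with its label at (268,225), right in line with the fingers. The purple packs at (385,185) and (510,170) and the turquoise one at (185,145) are clear of the descent.

Emit:
arm_command(
  series=[
    [[-1,-3,20],-0.004],
    [[-1,-5,40],-0.004],
    [[-2,-6,60],-0.004],
    [[-2,-6,80],-0.004],
    [[-2,-6,91],-0.004],
  ],
)

```text
time_s: 1.65
tool_pos: [0.4439, 0.1728, 0.1065]
tool_rot: [-179.9, -0.2, -170.0]
force: [0.5, -0.5, 0.5]
grip_width: 0.0005
grasp_force: 0.0
```

Emit:
arm_command(
  series=[
    [[-4,0,0],0],
    [[-8,0,0],0],
    [[-12,0,0],0],
    [[-16,0,0],0],
    [[-20,0,0],0],
  ],
)

```text
time_s: 2.15
tool_pos: [0.4658, 0.177, 0.1091]
tool_rot: [180.0, 0.1, -170.0]
force: [0.1, -0.3, 0.1]
grip_width: 0.0004
grasp_force: 0.0
```

Run:
```python
from h import *
go([.446,.1715,.108],190)
im,d,K,T,c=shot('side'); cv2.imwrite('pics/s1.png',cv2.resize(im[130:300,150:400],None,fx=3,fy=3))
```

```text
t 2.15 pos [0.4658 0.177  0.1091] rot [ 1.7997e+02  7.0000e-02 -1.7002e+02] shift [20.4 -2.   1.1] turn -0.0004 F [ 0.1 -0.3  0.1] w 0.0004 q7 [-40.   3.  17. 112.  -1.  65.  77.]
```

View pics/s1.png

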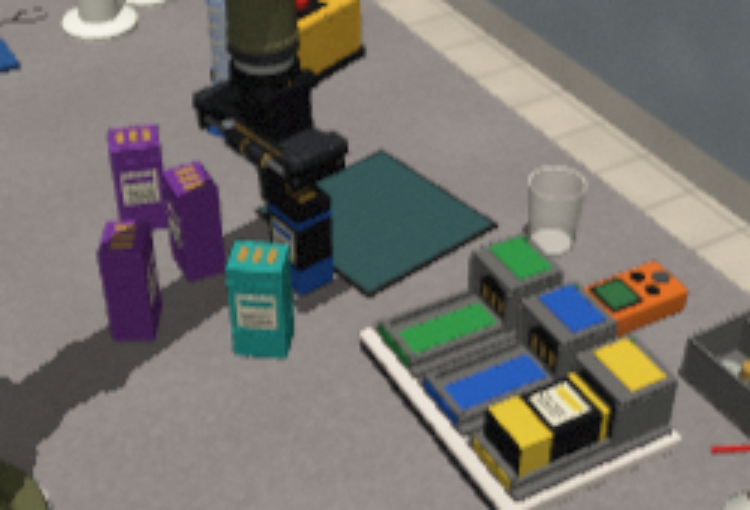

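The side crop shows the fingers at the pack's near face around (275,190), and everything else still in place. Now the push.

Emit:
arm_command(
  series=[
    [[-5,0,0],0],
    [[-10,0,0],0],
    [[-15,0,0],0],
    [[-20,0,0],0],
    [[-25,0,0],0],
  ],
)

```text
time_s: 2.7
tool_pos: [0.49, 0.1811, 0.1084]
tool_rot: [-180.0, 0.0, -170.0]
force: [-0.9, 0.3, 0.1]
grip_width: 0.0005
grasp_force: 0.0
```

Emit:
arm_command(
  series=[
    [[-4,0,0],0],
    [[-8,0,0],0],
    [[-12,0,0],0],
    [[-16,0,0],0],
    [[-20,0,0],0],
  ],
)

```text
time_s: 3.2
tool_pos: [0.5095, 0.1845, 0.1085]
tool_rot: [180.0, 0.0, -170.0]
force: [0.2, 0.7, 0.8]
grip_width: 0.0005
grasp_force: 0.0
```

Run:
```python
from h import *
go([.446,.1715,.108],190)
im,d,K,T,c=shot('side'); cv2.imwrite('pics/s2.png',cv2.resize(im[130:300,150:400],None,fx=3,fy=3))
```

```text
t 3.2 pos [0.5095 0.1845 0.1085] rot [ 180.      0.   -170.01] shift [64.8 -1.8  0.5] turn -0.0003 F [0.2 0.7 0.8] w 0.0005 q7 [-39.   9.  17. 106.  -3.  66.  80.]
```

View pics/s2.png

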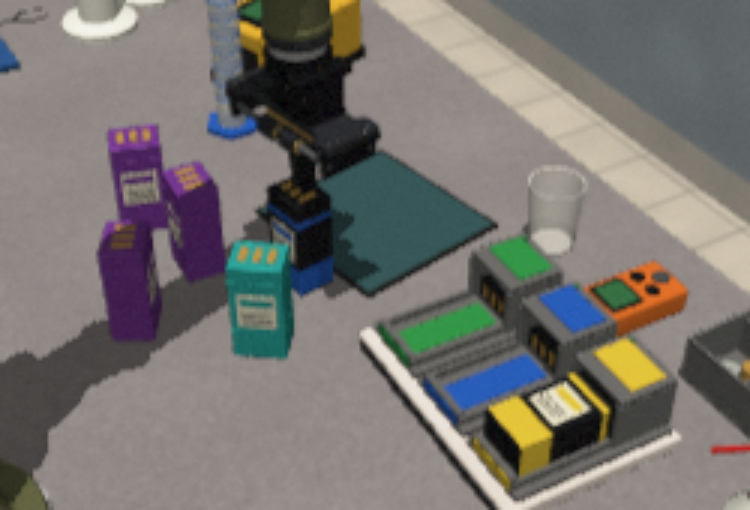

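The side crop shows the pack still upright at (300,235) and unmoved, with the fingers at its top or behind it around (300,165). The push missed, so I'm checking positions by depth.

Run:
```python
from h import *
for n in('side','top'):
    im,d,K,T,c=shot(n)
    vv,uu=np.mgrid[0:420,0:560]; px=np.c_[uu.ravel(),vv.ravel()]
    P=atdepth(px,d,K,T); ok=(d.ravel()>0)&(np.abs(P[:,0]-.5)<.08)&(np.abs(P[:,1]-.18)<.09)
    P=P[ok]
    print(n)
    for z in np.arange(.02,.22,.02):
        q=P[(P[:,2]>z)&(P[:,2]<z+.02)]
        if len(q)>3: print(round(z,2),len(q),'x',np.percentile(q[:,0],[3,97]).round(3),'y',np.percentile(q[:,1],[3,97]).round(3))
    vis=cv2.resize(im[170:260,215:275] if n=='side' else im[195:255,210:270],None,fx=6,fy=6); cv2.imwrite(f'pics/c_{n}.png',vis)
a=cv2.imread('pics/c_side.png');b=cv2.imread('pics/c_top.png');h=max(a.shape[0],b.shape[0]);o=np.zeros((h,a.shape[1]+b.shape[1],3),np.uint8);o[:a.shape[0],:a.shape[1]]=a;o[:b.shape[0],a.shape[1]:]=b;cv2.imwrite('pics/c2.png',o)
```

```text
side
0.02 64 x [0.438 0.522] y [0.094 0.164]
0.04 73 x [0.468 0.524] y [0.147 0.2  ]
0.06 86 x [0.468 0.522] y [0.146 0.202]
0.08 101 x [0.467 0.521] y [0.145 0.203]
0.1 100 x [0.441 0.521] y [0.098 0.2  ]
0.12 188 x [0.422 0.52 ] y [0.098 0.21 ]
0.14 34 x [0.494 0.515] y [0.172 0.191]
0.16 35 x [0.494 0.518] y [0.167 0.194]
0.18 8 x [0.497 0.553] y [0.104 0.172]
0.2 227 x [0.46  0.549] y [0.094 0.263]
top
0.12 48 x [0.42  0.441] y [0.092 0.267]
0.2 20 x [0.46 0.52] y [0.111 0.26 ]
```

View pics/c2.png

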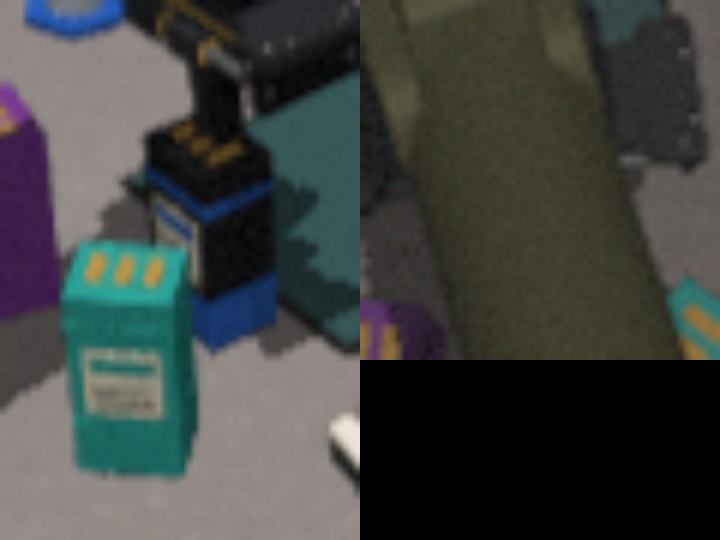

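The crops show the closed fingers standing over the pack's top at (215,115), with their tips at about z 0.13, though the reported TCP is 0.1085. I'll check the height reading against the bench using the wrist depth.

Run:
```python
from h import *
im,d,K,T,c=shot('wrist')
vv,uu=np.mgrid[0:420:4,0:560:4]; px=np.c_[uu.ravel(),vv.ravel()]
P=atdepth(px,d,K,T); ok=d[px[:,1],px[:,0]]>0; P=P[ok]; px=px[ok]
s=px[:,1]<230
h,e=np.histogram(P[s,2],np.arange(-.08,.2,.01)); print([(round(a,2),b) for a,b in zip(e,h) if b>20])
tl=(P-T[:3,3])@T[:3,:3]  # cam
tt=np.linalg.inv(toolT())@np.c_[P,np.ones(len(P))].T
f=(np.abs(tt[0])<.03)&(np.abs(tt[1])<.03)&(tt[2]<.05)
print('finger-ish tool z max', np.sort(tt[2][f])[-15:].round(3), tt[:,f][:, np.argsort(tt[2][f])[-6:]].round(3), px[f][np.argsort(tt[2][f])[-6:]])
```

```text
[(np.float64(-0.01), np.int64(1670)), (np.float64(-0.0), np.int64(3043)), (np.float64(0.01), np.int64(180)), (np.float64(0.02), np.int64(196)), (np.float64(0.03), np.int64(274)), (np.float64(0.04), np.int64(113)), (np.float64(0.05), np.int64(72)), (np.float64(0.06), np.int64(83)), (np.float64(0.07), np.int64(61)), (np.float64(0.08), np.int64(89)), (np.float64(0.09), np.int64(97)), (np.float64(0.1), np.int64(120)), (np.float64(0.11), np.int64(132)), (np.float64(0.12), np.int64(808)), (np.float64(0.13), np.int64(1151))]
finger-ish tool z max [-0.021 -0.021 -0.021 -0.021 -0.021 -0.021 -0.021 -0.021 -0.021 -0.021
 -0.021 -0.02  -0.02  -0.02  -0.018] [[ 0.017  0.028  0.01   0.006  0.015  0.002]
 [-0.025  0.028  0.029  0.029  0.029  0.029]
 [-0.021 -0.021 -0.02  -0.02  -0.02  -0.018]
 [ 1.     1.     1.     1.     1.     1.   ]] [[224 228]
 [324 208]
 [324 240]
 [324 248]
 [324 232]
 [324 252]]
```

Emit:
arm_command(
  series=[
    [[0,0,-15],0],
    [[0,0,-30],0],
    [[0,0,-45],0],
    [[0,0,-60],0],
    [[0,0,-60],0],
  ],
)

```text
time_s: 3.9
tool_pos: [0.511, 0.1853, 0.1719]
tool_rot: [179.9, 0.3, -170.0]
force: [0.7, -0.5, 0.4]
grip_width: 0.0003
grasp_force: 0.0
```

Run:
```python
from h import *
go([0.5,.18,.1],190)
im,d,K,T,c=shot('side')
vv,uu=np.mgrid[0:420,0:560]; px=np.c_[uu.ravel(),vv.ravel()]
P=atdepth(px,d,K,T); tt=(np.linalg.inv(toolT())@np.c_[P,np.ones(len(P))].T)[:3]
f=(np.abs(tt[0])<.02)&(np.abs(tt[1])<.03)&(tt[2]>-.1)&(tt[2]<.03)
for z in np.arange(-.1,.03,.01):
    g=f&(tt[2]>z)&(tt[2]<z+.01)
    if g.sum(): print(round(z,2),g.sum(),tt[0][g].min().round(3),tt[0][g].max().round(3),tt[1][g].min().round(3),tt[1][g].max().round(3))
cv2.imwrite('pics/c3.png',cv2.resize(im[130:260,200:300],None,fx=4,fy=4))
```

```text
t 3.9 pos [0.511  0.1853 0.1719] rot [ 179.9     0.31 -170.01] shift [12.2 -3.4 71.9] turn -0.0002 F [ 0.7 -0.5  0.4] w 0.0003 q7 [-39.   6.  18. 101.  -2.  73.  79.]
-0.1 5 0.007 0.015 -0.029 -0.027
-0.09 2 0.013 0.016 -0.015 -0.013
-0.08 8 -0.01 0.015 -0.016 -0.005
-0.07 19 -0.0 0.015 -0.016 0.015
-0.06 21 -0.006 0.018 -0.014 0.011
-0.05 21 -0.008 0.014 -0.011 0.01
-0.04 22 -0.009 0.015 -0.011 0.015
-0.03 13 -0.009 0.014 -0.008 0.009
```

View pics/c3.png

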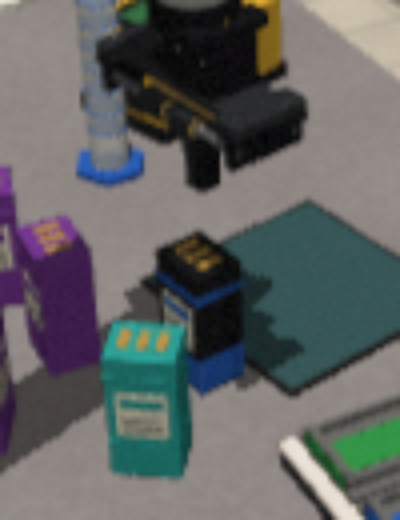

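With the fingers raised, the crop shows the tip at about (205,185), above the pack at (200,260). Depth puts the real tip 22 to 24 mm behind the reported TCP, about 30 mm shorter than stated. I'll back off and push 35 mm lower.

Emit:
arm_command(
  series=[
    [[23,0,0],0],
    [[46,0,0],0],
    [[68,0,0],0],
    [[68,0,20],0],
    [[68,0,40],0],
  ],
)

```text
time_s: 4.45
tool_pos: [0.4418, 0.1729, 0.1281]
tool_rot: [180.0, 0.1, -170.0]
force: [-0.4, 0.4, 0.1]
grip_width: 0.0
grasp_force: 0.0
```

Emit:
arm_command(
  series=[
    [[0,0,20],0],
    [[0,0,40],0],
    [[0,0,58],0],
    [[-6,0,58],0],
    [[-12,0,58],0],
  ],
)

```text
time_s: 4.95
tool_pos: [0.4543, 0.1747, 0.0704]
tool_rot: [-180.0, -0.0, -170.0]
force: [-0.2, -0.3, 0.5]
grip_width: 0.0007
grasp_force: 0.0
```

Emit:
arm_command(
  series=[
    [[-4,0,0],0],
    [[-8,0,0],0],
    [[-12,0,0],0],
    [[-16,0,0],0],
    [[-20,0,0],0],
  ],
)

```text
time_s: 5.45
tool_pos: [0.4739, 0.1783, 0.0707]
tool_rot: [180.0, -0.0, -170.0]
force: [-1.9, -0.0, 2.5]
grip_width: 0.0003
grasp_force: 1.0
```

Contact. Pushing on.

Emit:
arm_command(
  series=[
    [[-4,0,0],0],
    [[-8,0,0],0],
    [[-12,0,0],0],
    [[-16,0,0],0],
    [[-20,0,0],0],
  ],
)

```text
time_s: 5.95
tool_pos: [0.4941, 0.1818, 0.0705]
tool_rot: [-180.0, 0.0, -170.0]
force: [0.3, -0.2, -0.4]
grip_width: 0.0005
grasp_force: 0.1
```

Emit:
arm_command(
  series=[
    [[-3,0,0],0],
    [[-6,0,0],0],
    [[-9,0,0],0],
    [[-12,0,0],0],
    [[-15,0,0],0],
  ],
)

```text
time_s: 6.45
tool_pos: [0.5085, 0.1844, 0.0705]
tool_rot: [180.0, 0.0, -170.0]
force: [0.4, 0.2, -0.0]
grip_width: 0.0006
grasp_force: 0.0
```

Emit:
arm_command(
  series=[
    [[-2,0,0],0],
    [[-4,0,0],0],
    [[-6,0,0],0],
    [[-8,0,0],0],
    [[-10,0,0],0],
  ],
)

```text
time_s: 6.95
tool_pos: [0.5182, 0.1861, 0.0705]
tool_rot: [180.0, 0.0, -170.0]
force: [0.5, -0.7, -0.4]
grip_width: 0.0005
grasp_force: 0.0
```

```bash
cat >> h.py <<'E'
def cloud(n):
    im,d,K,T,c=shot(n); vv,uu=np.mgrid[0:420,0:560]; px=np.c_[uu.ravel(),vv.ravel()]
    P=atdepth(px,d,K,T); P[d.ravel()<=0]=9; return im,P.reshape(420,560,3),K,T
E
python3 - <<'E'
from h import *
go([0.5,.18,.1],190)
im,P,K,T=cloud('side')
q=P.reshape(-1,3); q=q[(np.abs(q[:,0]-.57)<.13)&(np.abs(q[:,1]-.19)<.06)]
for z in np.arange(.01,.16,.01):
    g=q[(q[:,2]>z)&(q[:,2]<z+.01)]
    if len(g)>3: print(round(z,2),len(g),np.percentile(g[:,0],[2,98]).round(3),np.percentile(g[:,1],[2,98]).round(3))
E
```

```text
t 6.95 pos [0.5182 0.1861 0.0705] rot [ 180.      0.   -170.02] shift [ 19.   -2.8 -29.5] turn -0.0003 F [ 0.5 -0.7 -0.4] w 0.0005 q7 [-38.  12.  17. 107.  -4.  61.  81.]
0.01 85 [0.517 0.649] [0.153 0.211]
0.02 73 [0.518 0.649] [0.154 0.208]
0.03 82 [0.516 0.647] [0.151 0.208]
0.04 82 [0.516 0.648] [0.154 0.209]
0.05 361 [0.522 0.644] [0.157 0.225]
0.09 11 [0.506 0.526] [0.175 0.192]
0.1 21 [0.502 0.529] [0.175 0.193]
0.11 17 [0.503 0.527] [0.174 0.194]
0.12 19 [0.502 0.525] [0.172 0.194]
0.13 13 [0.502 0.52 ] [0.17 0.19]
0.14 4 [0.506 0.524] [0.166 0.176]
```

The pack now lies flat on the mat, with x from 0.517 to 0.649 and its top at z 0.056. The tips again measure at z 0.093 for a reported 0.0705. Next I raise, open and look from above with the wrist camera.

Emit:
arm_command(
  series=[
    [[0,0,-30],0],
    [[0,0,-65],0],
    [[0,0,-100],0],
    [[-40,0,-130],0],
    [[-85,0,-140],0],
  ],
  grip=-1,
)

```text
time_s: 7.5
tool_pos: [0.6037, 0.202, 0.2156]
tool_rot: [179.8, 0.4, -169.9]
force: [0.8, -0.2, 0.9]
grip_width: 0.0324
grasp_force: 0.0
```

Emit:
arm_command(
  series=[
    [[-40,0,0],0],
    [[-75,0,0],0],
    [[-75,0,0],0],
    [[-75,0,0],0],
    [[-75,0,0],0],
  ],
)

```text
time_s: 8.0
tool_pos: [0.6749, 0.2136, 0.2107]
tool_rot: [180.0, -0.0, -170.0]
force: [-0.1, -0.8, -0.0]
grip_width: 0.0724
grasp_force: 0.0
```

Run:
```python
from h import *
go([0.58,.2,.2],190)
im,P,K,T=cloud('wrist'); cv2.imwrite('pics/w2.png',im)
z=P[...,2]
# pack top
Q=P.reshape(-1,3); m=((np.abs(z-.056)<.012)&(np.abs(P[...,0]-.58)<.12)&(np.abs(P[...,1]-.19)<.08)).astype(np.uint8)
n,l,s,c=cv2.connectedComponentsWithStats(m); k=1+np.argmax(s[1:,4]); px=np.argwhere(l==k)[:,::-1].astype(np.float32)
w=onplane(px,.056,K,T)[:,:2]*1000; r=cv2.minAreaRect(w.astype(np.float32)); print('pack',s[k],r, np.median(z[l==k]))
print(cv2.boxPoints(r).round(1).tolist())
# rack visible?
h=P.reshape(-1,3); g=h[(np.abs(h[:,2]-.03)<.006)&(h[:,1]<.06)]; print(len(g))
im,P,K,T=cloud('side'); tt=(np.linalg.inv(toolT())@np.c_[P.reshape(-1,3),np.ones(420*560)].T)[:3]
f=(np.abs(tt[0])<.02)&(np.abs(tt[1])<.06)&(tt[2]>-.1)&(tt[2]<.03)
print('tips z',np.percentile(tt[2][f],[90,97,99.5]),[ (round(z,2),int((f&(tt[2]>z)&(tt[2]<z+.01)).sum())) for z in np.arange(-.1,.03,.01)], tt[1][f&(tt[2]>-.05)].min(),tt[1][f&(tt[2]>-.05)].max())
```

```text
t 8.0 pos [0.6749 0.2136 0.2107] rot [ 1.7998e+02 -3.0000e-02 -1.7001e+02] shift [95.8  3.  10.7] turn -0.0002 F [-0.1 -0.8 -0. ] w 0.0724 q7 [-33.  26.  20.  73.  -9.  82.  86.]
pack [ 236   28   66  140 8664] ((589.30859375, 194.8839874267578), (128.95782470703125, 62.12448501586914), 8.583439826965332) 0.05649252317671874
[[520.9000244140625, 216.0], [530.2000122070312, 154.5], [657.7000122070312, 173.8000030517578], [648.4000244140625, 235.1999969482422]]
13196
tips z [-0.02791503 -0.02392818 -0.02156598] [(np.float64(-0.1), 8), (np.float64(-0.09), 8), (np.float64(-0.08), 24), (np.float64(-0.07), 28), (np.float64(-0.06), 30), (np.float64(-0.05), 28), (np.float64(-0.04), 31), (np.float64(-0.03), 25), (np.float64(-0.02), 0), (np.float64(-0.01), 0), (np.float64(-0.0), 0), (np.float64(0.01), 0), (np.float64(0.02), 0)] -0.05085631853057042 0.05087016797095115
```

View pics/w2.png

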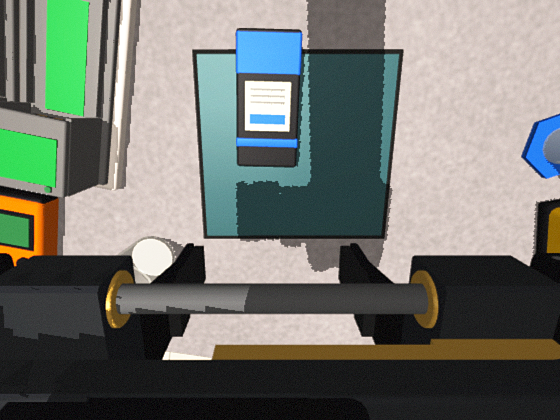

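The wrist picture shows the pack lying on the mat, its broad blue tail band at (268,50) towards the robot and its contact end at (268,155). Its centre is (0.589, 0.195) and its yaw 8.6°. Next I'll measure the rack from above with the empty hand.

```bash
python3 -c "
from h import *
go([.665,-.117,.21],178.6)"
```

```text
t 8.1 pos [0.6749 0.2138 0.2114] rot [ 1.7995e+02  4.0000e-02 -1.7000e+02] shift [  67.1 -324.1    1.1] turn 0.1989 F [ 0.2 -1.   0.2] w 0.0804 q7 [-33.  26.  20.  73.  -9.  82.  86.]
```

Emit:
arm_command(
  series=[
    [[9,-45,0],0.04],
    [[18,-90,0],0.08],
    [[28,-136,0],0.12],
    [[37,-182,0],0.16],
    [[46,-226,0],0.199],
  ],
)

```text
time_s: 8.6
tool_pos: [0.6686, -0.0186, 0.2118]
tool_rot: [179.9, 0.1, 178.5]
force: [0.0, -0.9, -0.1]
grip_width: 0.0868
grasp_force: 0.0
```

Emit:
arm_command(
  series=[
    [[4,-45,0],0],
    [[5,-90,0],0],
    [[1,-100,0],0],
    [[1,-100,0],0],
    [[1,-100,0],0],
  ],
)

```text
time_s: 9.1
tool_pos: [0.6661, -0.1147, 0.2109]
tool_rot: [179.9, 0.0, 178.7]
force: [0.2, 0.7, 0.8]
grip_width: 0.087
grasp_force: 0.0
```

Run:
```python
from h import *
go([.665,-.117,.21],178.6)
im,P,K,T=cloud('wrist'); cv2.imwrite('pics/w3.png',im); np.savez('pics/w3.npz',im=im,P=P,K=K,T=T)
```

```text
t 9.1 pos [ 0.6661 -0.1147  0.2109] rot [1.7988e+02 4.0000e-02 1.7867e+02] shift [ 1.  -2.4  0.9] turn 0.0012 F [0.2 0.7 0.8] w 0.087 q7 [-13.  23.  28.  79. -11.  81. 104.]
```

View pics/w3.png

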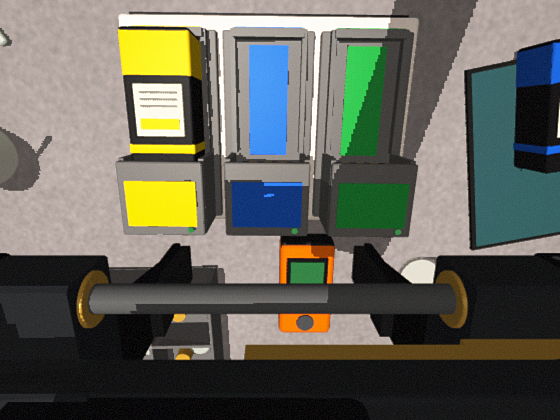

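The wrist view shows the yellow bay with its pack (160,130), the empty blue bay (268,100) with its hood at (268,200), and the green bay (365,100). Now fitting the blue bay.

Run:
```python
from h import *
q=np.load('pics/w3.npz'); im,P,K,T=[q[k] for k in('im','P','K','T')]
hsv=cv2.cvtColor(im,cv2.COLOR_BGR2HSV); H,S,V=cv2.split(hsv); z=P[...,2]
def rect(m,h,lab):
    n,l,s,c=cv2.connectedComponentsWithStats(m.astype(np.uint8)); k=1+np.argmax(s[1:,4]); px=np.argwhere(l==k)[:,::-1]
    r=cv2.minAreaRect((onplane(px,h,K,T)[:,:2]*1000).astype(np.float32)); print(lab,s[k].tolist(),np.round(r[0],1),np.round(r[1],1),round(r[2],2),'z',np.median(z[l==k]).round(4)); return r
c=np.zeros_like(z,bool)
def box(a,b,u,v): 
    m=c.copy(); m[a:b,u:v]=1; return m
rect((abs(H.astype(int)-110)<14)&(S>120)&box(20,160,215,310),.03,'blue floor')
rect((abs(H.astype(int)-110)<14)&(S>120)&box(165,240,215,310),.095,'blue hood lbl')
rect((abs(H.astype(int)-60)<20)&(S>120)&box(165,240,315,420),.095,'green hood lbl')
rect((abs(H.astype(int)-60)<20)&(S>120)&box(20,160,315,420),.03,'green floor')
rect((abs(H.astype(int)-27)<8)&(S>120)&box(165,240,100,215),.095,'yel hood lbl')
rect((abs(z-.095)<.006)&box(130,250,215,313),.095,'blue hood top')
rect((abs(z-.095)<.006)&box(130,250,315,420),.095,'green hood top')
rect((abs(z-.095)<.006)&box(130,250,110,214),.095,'yellow hood top')
# profile across bay at several rows: z vs y
for row in (50,90,130):
    print(row,[(round(P[row,u,1]*1000),round(P[row,u,0]*1000),round(z[row,u]*1000)) for u in range(218,316,3)])
col=[(v,round(P[v,268,0]*1000),round(z[v,268]*1000)) for v in range(12,60,2)]; print(col)
cv2.imwrite('pics/bay.png',cv2.resize(im[10:245,205:330],None,fx=2.5,fy=2.5,interpolation=cv2.INTER_CUBIC))
```

```text
blue floor [249, 45, 40, 110, 4177] [ 578.4 -115.6] [ 40.5 110.1] 88.21 z 0.031
blue hood lbl [231, 182, 72, 46, 3176] [ 673.7 -118.8] [66.8 44.5] 88.69 z 0.0966
green hood lbl [336, 183, 74, 52, 3138] [679.7 -18.5] [67.  50.1] 87.1 z 0.0967
green floor [340, 46, 47, 110, 4122] [581.8 -15.4] [ 40.1 110.1] 88.18 z 0.0311
yel hood lbl [123, 181, 75, 46, 3228] [ 670.4 -219. ] [67.5 44.4] 88.69 z 0.0965
blue hood top [224, 162, 86, 74, 6159] [ 668.5 -118.6] [79.9 71.5] 88.69 z 0.096
green hood top [327, 163, 91, 74, 6190] [671.9 -19.6] [80.4 72.1] 88.15 z 0.096
yellow hood top [115, 161, 92, 74, 6262] [ 665.3 -217.6] [81.  71.3] 88.69 z 0.0959
50 [(-166, 526, 21), (-163, 526, 21), (-159, 527, 29), (-156, 528, 31), (-152, 529, 40), (-149, 529, 41), (-147, 528, 31), (-144, 527, 29), (-141, 528, 29), (-137, 528, 30), (-134, 528, 30), (9000, 9000, 9000), (-128, 528, 31), (-125, 528, 31), (-122, 528, 31), (-119, 528, 32), (-116, 528, 30), (-113, 528, 31), (-110, 528, 31), (-107, 528, 30), (-104, 528, 30), (-101, 528, 30), (-98, 529, 31), (-95, 529, 31), (-92, 529, 30), (-89, 529, 31), (-86, 5
[... 873 characters left out ...]
, 607, 31), (-128, 607, 32), (-125, 607, 30), (-122, 607, 30), (-118, 607, 31), (-115, 607, 31), (-112, 607, 31), (-108, 608, 32), (-105, 608, 31), (-102, 608, 32), (-99, 608, 32), (-95, 608, 31), (-92, 608, 30), (-89, 608, 30), (-86, 608, 30), (-83, 608, 40), (-80, 608, 40), (-76, 608, 29), (-73, 608, 30), (-68, 609, 21), (-65, 609, 21)]
[(12, 486, 1), (14, 492, 14), (16, 495, 19), (18, 497, 20), (20, 498, 19), (22, 500, 18), (24, 503, 21), (26, 504, 20), (28, 511, 44), (30, 513, 44), (32, 515, 43), (34, 516, 43), (36, 518, 44), (38, 518, 35), (40, 519, 31), (42, 521, 31), (44, 523, 30), (46, 525, 31), (48, 526, 30), (50, 528, 31), (52, 530, 32), (54, 532, 32), (56, 534, 32), (58, 536, 31)]
```

```bash
python3 -c "
from h import *
go([.5676,.1916,.15],188.6)"
```

```text
t 9.15 pos [ 0.6662 -0.1137  0.2107] rot [1.7988e+02 2.0000e-02 1.7876e+02] shift [105.2 303.   61.3] turn -0.1717 F [ 0.5  0.4 -0.8] w 0.0869 q7 [-13.  23.  28.  79. -11.  81. 104.]
```

Emit:
arm_command(
  series=[
    [[15,45,0],-0.035],
    [[30,90,0],-0.07],
    [[46,135,0],-0.105],
    [[62,180,0],-0.14],
    [[78,225,0],-0.172],
  ],
)

```text
time_s: 9.65
tool_pos: [0.592, 0.1148, 0.2108]
tool_rot: [179.9, 0.0, -171.2]
force: [0.1, 0.2, 0.9]
grip_width: 0.0872
grasp_force: 0.0
```

```bash
python3 -c "
from h import *
go([.5676,.1916,.1],188.6)"
```

```text
t 9.65 pos [0.592  0.1148 0.2108] rot [ 1.7993e+02  3.0000e-02 -1.7124e+02] shift [ 12.5  79.5 110.9] turn 0.0028 F [0.1 0.2 0.9] w 0.0872 q7 [-31.  13.  21.  90.  -5.  78.  89.]
```

Emit:
arm_command(
  series=[
    [[6,40,20],0.003],
    [[12,79,40],0.003],
    [[12,79,80],0.003],
    [[12,79,110],0.003],
    [[12,79,110],0.003],
  ],
)

```text
time_s: 10.15
tool_pos: [0.5655, 0.1883, 0.096]
tool_rot: [-179.9, -0.5, -171.5]
force: [-1.1, -0.5, 0.2]
grip_width: 0.0868
grasp_force: 0.0
```

```bash
python3 -c "
from h import *
go([.5676,.1916,.001],188.6)"
```

```text
t 10.15 pos [0.5655 0.1883 0.096 ] rot [-179.92   -0.5  -171.47] shift [-3.4  3.1 95. ] turn -0.0012 F [-1.1 -0.5  0.2] w 0.0868 q7 [-36.  17.  18.  99.  -5.  66.  82.]
```

Emit:
arm_command(
  series=[
    [[0,0,25],0],
    [[0,0,50],0],
    [[0,0,75],0],
    [[0,0,90],0],
    [[0,0,99],0],
  ],
)

```text
time_s: 10.65
tool_pos: [0.5702, 0.1875, 0.0015]
tool_rot: [180.0, 0.0, -171.7]
force: [0.2, 1.0, -0.0]
grip_width: 0.087
grasp_force: 0.0
```

Emit:
arm_command(
  series=[
    [[0,0,0],0],
    [[0,0,0],0],
    [[0,0,0],0],
    [[0,0,0],0],
    [[0,0,0],0],
  ],
  grip=1,
  grip_force=20,
)

```text
time_s: 11.15
tool_pos: [0.5707, 0.1891, 0.0028]
tool_rot: [179.8, 0.1, -171.7]
force: [-0.6, 5.1, 4.8]
grip_width: 0.0617
grasp_force: 19.9
```

Emit:
arm_command(
  series=[
    [[0,0,-10],0],
    [[0,0,-30],0],
    [[0,0,-55],0],
    [[0,0,-80],0],
    [[0,0,-100],0],
  ],
)

```text
time_s: 11.65
tool_pos: [0.5697, 0.1844, 0.102]
tool_rot: [-179.9, -0.1, -171.8]
force: [0.7, 0.8, -5.7]
grip_width: 0.0619
grasp_force: 19.9
```

```bash
cat >> h.py <<'E'
def packside():
    im,P,K,T=cloud('side'); o=toolT(); Y=np.radians(env.get_obs()['tool_rot'][2]+180)
    q=P.reshape(-1,3)-o[:3,3]; a=q[:,0]*np.cos(Y)+q[:,1]*np.sin(Y); b=-q[:,0]*np.sin(Y)+q[:,1]*np.cos(Y); h=q[:,2]+o[2,3]
    tip=o[2,3]+.022
    for lo in np.arange(-.06,.12,.01):
        m=(a>lo)&(a<lo+.01)&(abs(b)<.04)&(h>tip-.075)&(h<tip+.06)
        mb=m&(b<-.024)  # visible right side face
        if m.sum()>2: print('x%+.0f'%(lo*1000+5),m.sum(),'z-tip min/max',((np.percentile(h[m],[2,98])-tip)*1000).round(1), 'face',((np.percentile(h[mb],[2,98])-tip)*1000).round(1) if mb.sum()>2 else None,'b',np.median(b[mb]).round(4) if mb.sum()>2 else None)
    return im
E
python3 -c "
from h import *
im=packside(); go([.5676,.1916,.001],188.6)
cv2.imwrite('pics/s4.png',cv2.resize(im[110:300,190:390],None,fx=3,fy=3))
"
```

```text
x-55 116 z-tip min/max [-21.5  27.2] face [-19.6  28. ] b -0.0288
x-45 63 z-tip min/max [-20.8  28.8] face [-21.4  26.8] b -0.0308
x-35 54 z-tip min/max [-21.5  28.1] face [-22.1  26.6] b -0.031
x-25 56 z-tip min/max [-20.4  28.9] face [-21.9  27.8] b -0.0307
x-15 83 z-tip min/max [-20.2  49.1] face [-20.3  42.1] b -0.0324
x-5 45 z-tip min/max [-18.3  53.9] face [-19.  17.] b -0.0359
x+5 19 z-tip min/max [-19.6  54.5] face [-20.1  15.9] b -0.0376
x+15 16 z-tip min/max [-24.3  13.1] face [-24.3  13.1] b -0.0302
x+25 18 z-tip min/max [-17.2  13.8] face [-17.2  13.8] b -0.0297
x+35 20 z-tip min/max [-21.   15.6] face [-21.   15.6] b -0.0298
x+45 20 z-tip min/max [-23.1  15.4] face [-23.1  15.4] b -0.0292
x+55 18 z-tip min/max [-20.8  14.5] face [-20.8  14.5] b -0.0295
x+65 19 z-tip min/max [-22.4  16.2] face [-22.4  16.2] b -0.0281
x+75 12 z-tip min/max [-18.5  12.2] face [-18.5  12.2] b -0.0296
t 11.7 pos [0.5718 0.1851 0.1056] rot [-179.96    0.2  -171.83] shift [  3.6   7.1 104.5] turn -0.0076 F [ 1.6  0.1 -2.8] w 0.0621 q7 [-36.  16.  18.  98.  -5.  67.  82.]
```

The pack is held level, its bottom about 18 mm below the tips, its tail 47 mm behind the tool axis and its contact end 83 mm ahead. I'll carry it over to the blue bay at height, then measure the held pack against the bay in the wrist camera's own frame.

```bash
python3 -c "
from h import *
go([.545,-.1146,.165],178.15)"
```

```text
t 11.7 pos [0.5718 0.1851 0.1056] rot [-179.96    0.2  -171.83] shift [  68.9 -292.9  -59.5] turn 0.1748 F [ 1.6  0.1 -2.8] w 0.0621 q7 [-36.  16.  18.  98.  -5.  67.  82.]
```

Emit:
arm_command(
  series=[
    [[6,0,-30],0.02],
    [[14,-20,-58],0.05],
    [[25,-60,-60],0.09],
    [[37,-100,-60],0.13],
    [[48,-140,-60],0.175],
  ],
)

```text
time_s: 12.2
tool_pos: [0.5411, 0.0381, 0.1603]
tool_rot: [-179.9, -0.1, 178.1]
force: [1.6, -0.8, -5.5]
grip_width: 0.0618
grasp_force: 19.9
```

```bash
python3 -c "
from h import *
go([.54,-.1146,.165],178.15)"
```

```text
t 12.2 pos [0.5411 0.0381 0.1603] rot [-1.7989e+02 -1.4000e-01  1.7809e+02] shift [  -4.  -152.7   -4.5] turn -0.001 F [ 1.6 -0.8 -5.5] w 0.0618 q7 [-29.   7.  24. 102.  -3.  72.  84.]
```

Emit:
arm_command(
  series=[
    [[0,-35,-4],-0.001],
    [[-1,-70,-4],-0.001],
    [[-2,-105,-4],-0.001],
    [[-3,-135,-4],-0.001],
    [[-4,-152,-4],-0.001],
  ],
)

```text
time_s: 12.7
tool_pos: [0.5397, -0.1161, 0.1641]
tool_rot: [-179.8, -0.2, 178.0]
force: [0.9, 0.5, -6.1]
grip_width: 0.0619
grasp_force: 19.9
```

Emit:
arm_command(
  series=[
    [[0,0,0],0],
    [[0,0,0],0],
    [[0,0,0],0],
    [[0,0,0],0],
    [[0,0,0],0],
  ],
)

```text
time_s: 13.2
tool_pos: [0.5421, -0.11, 0.1653]
tool_rot: [180.0, -0.0, 178.4]
force: [0.1, -1.0, -5.8]
grip_width: 0.0618
grasp_force: 19.9
```

Run:
```python
from h import *
go([.545,-.1146,.165],178.15)
im,P,K,T=cloud('wrist'); cv2.imwrite('pics/w4.png',im)
Ti=np.linalg.inv(toolT()); tt=(Ti@np.c_[P.reshape(-1,3),np.ones(420*560)].T)[:3].T.reshape(420,560,3)
H,S,V=cv2.split(cv2.cvtColor(im,cv2.COLOR_BGR2HSV))
m=(abs(tt[...,2]+.054)<.01)&(abs(tt[...,1])<.045)&(tt[...,0]>.012)&(tt[...,0]<.065)
n,l,s,c=cv2.connectedComponentsWithStats(m.astype(np.uint8)); k=1+np.argmax(s[1:,4]); m=l==k
q=tt[m]; print('top plane z',np.median(q[:,2]).round(4),len(q),'x',q[:,0].min().round(4),q[:,0].max().round(4), 'slope dz/dx',np.polyfit(q[:,0],q[:,2],1).round(4))
c=[]
for x in np.arange(.016,.05,.004):
    g=q[(q[:,0]>x)&(q[:,0]<x+.004)]
    if len(g)>10: a,b=g[:,1].min(),g[:,1].max(); c.append((x+.002,(a+b)/2)); print(round(x+.002,3),a.round(4),b.round(4),round((a+b)/2,4))
print('yaw slope',np.polyfit(*np.array(c).T,1) if c else 0)
packside()
```

```text
t 13.2 pos [ 0.5421 -0.11    0.1653] rot [ 1.7999e+02 -2.0000e-02  1.7839e+02] shift [-3.  -4.5  0.3] turn 0.0041 F [ 0.1 -1.  -5.8] w 0.0618 q7 [-20.   8.  31. 101.  -4.  72. 101.]
top plane z -0.054 11596 x 0.012 0.0467 slope dz/dx [ 0.0513 -0.0552]
0.018 -0.0309 0.0319 0.0005
0.022 -0.0306 0.0322 0.0008
0.026 -0.0309 0.0314 0.0003
0.03 -0.0311 0.0321 0.0005
0.034 -0.0311 0.0316 0.0002
0.038 -0.0309 0.0319 0.0005
0.042 -0.0313 0.0313 0.0
0.046 -0.0301 0.0309 0.0004
yaw slope [-0.01205124  0.0008036 ]
x-55 65 z-tip min/max [-13.9  30.6] face [-9.9 30.1] b -0.0274
x-45 163 z-tip min/max [-18.4  32.2] face [-18.4  30.6] b -0.0303
x-35 80 z-tip min/max [-15.9  32.6] face [-16.4  31.8] b -0.0308
x-25 84 z-tip min/max [-16.8  33.1] face [-17.9  31.4] b -0.0311
x-15 110 z-tip min/max [-12.7  46.8] face [-15.8  42.1] b -0.0314
x-5 47 z-tip min/max [-17.4  57.9] face [-17.8  21.5] b -0.0381
x+5 28 z-tip min/max [-18.5  54.5] face [-19.2  17.6] b -0.0365
x+15 16 z-tip min/max [-17.3  11.5] face [-17.3  11.5] b -0.0297
x+25 22 z-tip min/max [-15.6  12.2] face [-15.6  12.2] b -0.0301
x+35 20 z-tip min/max [-17.1  13.9] face [-17.1  13.9] b -0.0297
x+45 23 z-tip min/max [-18.2  12.4] face [-18.2  12.4] b -0.0292
x+55 24 z-tip min/max [-20.7  11.8] face [-20.7  11.8] b -0.0296
x+65 20 z-tip min/max [-15.   11.3] face [-15.   11.3] b -0.0295
x+75 18 z-tip min/max [-18.8   9.7] face [-18.8   9.7] b -0.0288
```

View pics/w4.png

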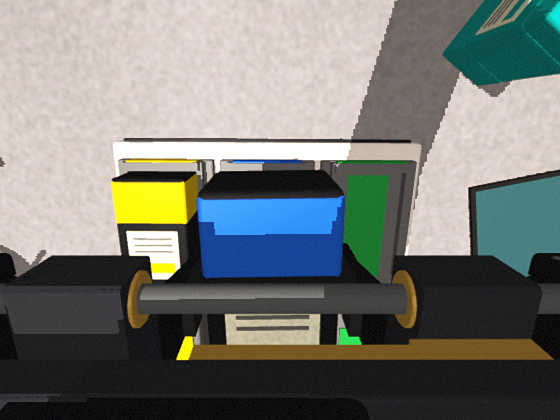

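The wrist picture shows the pack held square, its blue tail at (270,235), with the blue lip label just visible behind it at (265,161). I'll check the bay's sideways offset from that label.

Run:
```python
from h import *
for i in range(2):
    o=env.get_obs(); im,P,K,T=cloud('wrist'); Ti=np.linalg.inv(toolT()); print(o['tool_pos'].round(4),o['tool_rot'].round(2),o['qpos'].round(2))
    H,S,V=cv2.split(cv2.cvtColor(im,cv2.COLOR_BGR2HSV))
    for nm,h0,w,u0,u1 in (('blue',110,15,215,318),('yellow',27,8,110,215),('green',60,20,322,420)):
        m=(abs(H.astype(int)-h0)<w)&(S>110)&(V>50); k=np.zeros_like(m); k[154:168,u0:u1]=1; m&=k
        yx=np.argwhere(m); 
        if len(yx)<5: print(nm,'none'); continue
        px=np.array([[np.percentile(yx[:,1],1),np.median(yx[:,0])],[np.percentile(yx[:,1],99),np.median(yx[:,0])]])
        w_=onplane(px,.036,K,T); t=(Ti@np.c_[w_,[1,1]].T)[:3].T; print(nm,len(yx),px.tolist(),w_.round(4).tolist(),'mid tool y',(t[:,1].mean()*1000).round(1),'mid world',w_.mean(0).round(4), 'dep z',np.median(P[m][:,2]).round(3))
go([.545,-.1146,.165],178.15)
```

```text
[ 0.5422 -0.1104  0.1654] [180.    -0.   178.35] [-19.51   8.12  31.08 100.8   -4.39  72.28 101.01]
blue 208 [[233.0, 161.0], [300.93, 161.0]] [[0.5089, -0.1457, 0.036], [0.5107, -0.0806, 0.036]] mid tool y -3.6 mid world [ 0.5098 -0.1132  0.036 ] dep z 0.04
yellow 286 [[126.85, 160.0], [197.14999999999998, 160.0]] [[0.5051, -0.2472, 0.036], [0.507, -0.1799, 0.036]] mid tool y -104.0 mid world [ 0.5061 -0.2136  0.036 ] dep z 0.039
green 221 [[337.2, 161.0], [406.0, 161.0]] [[0.5116, -0.0459, 0.036], [0.5135, 0.0201, 0.036]] mid tool y 96.7 mid world [ 0.5125 -0.0129  0.036 ] dep z 0.038
[ 0.5422 -0.1105  0.1655] [180.     0.   178.34] [-19.5    8.11  31.09 100.8   -4.39  72.28 101.01]
blue 209 [[233.0, 161.0], [301.0, 161.0]] [[0.5089, -0.1458, 0.036], [0.5107, -0.0807, 0.036]] mid tool y -3.5 mid world [ 0.5098 -0.1132  0.036 ] dep z 0.04
yellow 285 [[126.84, 160.0], [198.0, 160.0]] [[0.5051, -0.2473, 0.036], [0.507, -0.1792, 0.036]] mid tool y -103.6 mid world [ 0.5061 -0.2133  0.036 ] dep z 0.04
green 224 [[338.0, 161.0], [406.77, 161.0]] [[0.5117, -0.0452, 0.036], [0.5135, 0.0207, 0.036]] mid tool y 97.5 mid world [ 0.5126 -0.0122  0.036 ] dep z 0.038
t 13.4 pos [ 0.5422 -0.1107  0.1655] rot [1.8000e+02 1.0000e-02 1.7833e+02] shift [-2.9 -3.9  0.5] turn 0.0031 F [-0.3 -0.8 -5.7] w 0.0616 q7 [-19.   8.  31. 101.  -4.  72. 101.]
```

Emit:
arm_command(
  series=[
    [[0,-2,15],0.003],
    [[1,-4,35],0.003],
    [[1,-4,55],0.003],
    [[1,-4,75],0.003],
    [[1,-4,90],0.003],
  ],
)

```text
time_s: 13.9
tool_pos: [0.5398, -0.1149, 0.0731]
tool_rot: [-180.0, -0.1, 178.1]
force: [-0.1, 0.3, -6.3]
grip_width: 0.062
grasp_force: 19.9
```

Emit:
arm_command(
  series=[
    [[0,0,5],0],
    [[0,0,10],0],
    [[0,0,15],0],
    [[0,0,20],0],
    [[0,0,20],0],
  ],
)

```text
time_s: 14.4
tool_pos: [0.5408, -0.1148, 0.0551]
tool_rot: [180.0, -0.0, 178.1]
force: [0.6, -0.2, -4.1]
grip_width: 0.0623
grasp_force: 19.9
```

```bash
cat >> h.py <<'E'
from math import radians
S=np.array([.583,-.1158]);A=radians(-1.85)
def bay():
    o=env.get_obs(); d=o['tool_pos'][:2]-S; ex=np.array([np.cos(A),np.sin(A)]); ey=np.array([-ex[1],ex[0]])
    print('t',round(o['time_s'],2),'TCP in bay x %.1f y %.1f'%(d@ex*1000,d@ey*1000),'yaw err',round((o['tool_rot'][2]-178.15+180)%360-180,2),'tip above floor %.1f'%((o['tool_pos'][2]+.022-.0305)*1000),'F',o['force'].round(1),'w',round(o['grip_width'],4),'gf',round(o['grasp_force'],1))
E
python3 -c "
from h import *
bay(); packside(); bay()"
```

```text
t 14.4 TCP in bay x -42.2 y -0.4 yaw err -0.02 tip above floor 46.6 F [ 0.6 -0.2 -4.1] w 0.0623 gf 19.9
x-55 126 z-tip min/max [-72.1  27.8] face [-71.   26.7] b -0.0295
x-45 193 z-tip min/max [-62.3  32.1] face [-61.3  31.3] b -0.0304
x-35 166 z-tip min/max [-61.4  31.9] face [-60.4  30.8] b -0.0317
x-25 91 z-tip min/max [-49.3  32.4] face [-49.7  29.7] b -0.0323
x-15 109 z-tip min/max [-50.5  40. ] face [-50.5  36.3] b -0.0328
x-5 45 z-tip min/max [-51.6  57.6] face [-47.8  16.8] b -0.0355
x+5 36 z-tip min/max [-51.8  45.8] face [-46.7  10.7] b -0.034
x+15 31 z-tip min/max [-50.1  29.4] face [-45.2   3.1] b -0.0303
x+25 31 z-tip min/max [-50.7   0.4] face [-45.5   0.5] b -0.0302
x+35 28 z-tip min/max [-52.4   2.8] face [-38.9   2.9] b -0.0313
x+45 32 z-tip min/max [-50.3   2.2] face [-45.9   2.5] b -0.0305
x+55 28 z-tip min/max [-50.2   1.6] face [-45.4   1.8] b -0.0297
x+65 31 z-tip min/max [-50.4   0.7] face [-45.2   1.3] b -0.03
x+75 24 z-tip min/max [-52.2   0.9] face [-40.3   1.3] b -0.0292
x+85 35 z-tip min/max [-50.8  16.8] face [-39.6  17.3] b -0.0369
x+95 73 z-tip min/max [-52.9  18.2] face [-33.2  16.8] b -0.0371
x+105 70 z-tip min/max [-30.1  20.4] face [-29.6  20. ] b -0.0376
x+115 55 z-tip min/max [-24.8  20.7] face [-6.  19.6] b -0.0359
t 14.45 TCP in bay x -42.0 y -0.4 yaw err -0.02 tip above floor 47.0 F [-0.3 -0.2 -5.8] w 0.0619 gf 19.9
```

Emit:
arm_command(
  series=[
    [[0,0,3],0],
    [[0,0,6],0],
    [[0,0,9],0],
    [[0,0,12],0],
    [[0,0,14],0],
  ],
)

```text
time_s: 14.95
tool_pos: [0.5408, -0.1149, 0.0411]
tool_rot: [180.0, -0.0, 178.1]
force: [-1.0, -0.8, -5.5]
grip_width: 0.0619
grasp_force: 19.9
```

Emit:
arm_command(
  series=[
    [[0,0,1],0],
    [[0,0,2],0],
    [[0,0,3],0],
    [[0,0,4],0],
    [[0,0,4],0],
  ],
)

```text
time_s: 15.45
tool_pos: [0.543, -0.1152, 0.0387]
tool_rot: [-180.0, 0.2, 178.1]
force: [2.8, -0.5, 2.3]
grip_width: 0.062
grasp_force: 20.0
```

```bash
python3 -c "
from h import *
bay()"
```

```text
t 15.45 TCP in bay x -39.9 y -0.7 yaw err -0.02 tip above floor 30.2 F [ 2.8 -0.5  2.3] w 0.062 gf 20.0
```

The pack has met the lip. I'll ease the grip so that it can turn in the pads, and lower on.

Emit:
arm_command(
  series=[
    [[0,0,0],0],
    [[0,0,1],0],
    [[0,0,2],0],
    [[0,0,3],0],
    [[0,0,3],0],
  ],
  grip_force=10,
)

```text
time_s: 15.95
tool_pos: [0.5432, -0.1151, 0.0371]
tool_rot: [180.0, 0.2, 178.1]
force: [-0.3, 0.1, 12.7]
grip_width: 0.0624
grasp_force: 10.0
```

```bash
python3 -c "
from h import *
bay()
im=packside(); cv2.imwrite('pics/s5.png',cv2.resize(im[180:300,250:400],None,fx=5,fy=5,interpolation=cv2.INTER_CUBIC))"
```

```text
t 15.95 TCP in bay x -39.8 y -0.6 yaw err -0.03 tip above floor 28.6 F [-0.3  0.1 12.7] w 0.0624 gf 10.0
x-55 185 z-tip min/max [-63.7  19.8] face [-63.9  20.1] b -0.031
x-45 184 z-tip min/max [-43.3  37.7] face [-42.4  35.9] b -0.0301
x-35 122 z-tip min/max [-42.6  37.2] face [-41.9  36.3] b -0.0312
x-25 81 z-tip min/max [-31.7  35.9] face [-32.2  34.7] b -0.0317
x-15 89 z-tip min/max [-33.7  42.8] face [-33.5  34. ] b -0.0318
x-5 38 z-tip min/max [-31.   58.3] face [-29.9  13. ] b -0.036
x+5 26 z-tip min/max [-31.2  47.2] face [-27.9  10.1] b -0.0333
x+15 13 z-tip min/max [-27.6  20.2] face [-27.8  -2.1] b -0.0305
x+25 21 z-tip min/max [-27.1   0.4] face [-20.4   0.4] b -0.0305
x+35 20 z-tip min/max [-25.    4.5] face [-25.    4.5] b -0.0319
x+45 18 z-tip min/max [-23.8   2.5] face [-23.8   2.5] b -0.0301
x+55 20 z-tip min/max [-24.4   1.1] face [-24.4   1.1] b -0.0302
x+65 18 z-tip min/max [-21.5   1. ] face [-21.5   1. ] b -0.0312
x+75 13 z-tip min/max [-22.1   2.9] face [-22.1   2.9] b -0.0301
x+85 57 z-tip min/max [-30.7  36.3] face [-22.6  35. ] b -0.037
x+95 88 z-tip min/max [-32.   37.3] face [-22.4  36.9] b -0.0383
x+105 75 z-tip min/max [-0.6 38.8] face [-6.7 37.8] b -0.0374
x+115 60 z-tip min/max [-12.   39.1] face [10.  38.9] b -0.0371
```

View pics/s5.png

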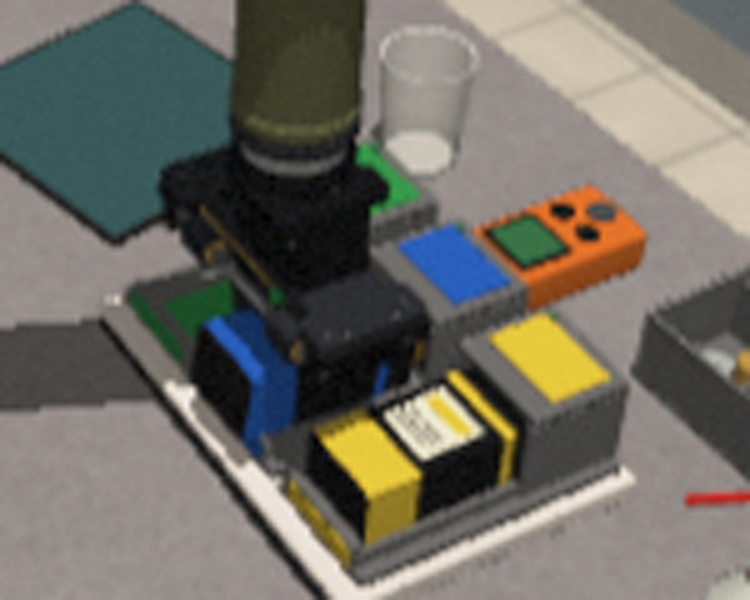

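The side crop shows the pack in the blue bay with its tail up on the lip at (245,400); the yellow pack and its neighbours are undisturbed. That was my 12th viewed picture, two over the limit of 10, so I'll use numbers only from here. The measured tail height (top about 66 mm above the floor) fits the contact end resting on the floor and the tail on the lip, so now I slide it forward.

Emit:
arm_command(
  series=[
    [[0,0,-1],0],
    [[-3,0,-1],0],
    [[-6,0,-1],0],
    [[-9,0,-1],0],
    [[-12,0,-1],0],
  ],
  grip_force=30,
)

```text
time_s: 16.5
tool_pos: [0.5458, -0.1153, 0.0366]
tool_rot: [179.8, -0.9, 178.1]
force: [-18.9, 1.6, 24.9]
grip_width: 0.0615
grasp_force: 30.0
```

```bash
cat >> h.py <<'E'
def tail():
    "pack in bay frame from side view: blue tail band / pack top"
    im,P,K,T=cloud('side'); q=P.reshape(-1,3); ex=np.array([np.cos(A),np.sin(A)]); ey=np.array([-ex[1],ex[0]])
    a=(q[:,:2]-S)@ex*1000; b=(q[:,:2]-S)@ey*1000; h=(q[:,2]-.0305)*1000
    hs=cv2.cvtColor(im,cv2.COLOR_BGR2HSV).reshape(-1,3).astype(int); m=(abs(hs[:,0]-110)<15)&(hs[:,1]>110)&(a<0)&(a>-110)&(abs(b)<45)&(h>16)&(h<85)
    print('blue n',m.sum(),'x',np.percentile(a[m],[1,5,95]).round(1),'y',np.percentile(b[m],[2,50,98]).round(1),'h',np.percentile(h[m],[2,95,99]).round(1))
    k=(a>-95)&(a<-20)&(b>-27)&(b<25)&(h>40)&(h<72)
    for lo in range(-90,-20,8):
        g=k&(a>lo)&(a<lo+8)
        if g.sum()>4: print('  top x',lo+4,g.sum(),np.median(h[g]).round(1))
E
python3 -c "
from h import *
bay();tail()"
```

```text
t 16.5 TCP in bay x -37.2 y -0.7 yaw err -0.1 tip above floor 28.1 F [-18.9   1.6  24.9] w 0.0615 gf 30.0
blue n 259 x [-85.7 -82.2 -48.7] y [-37.3 -26.9  29.4] h [18.7 64.5 66.9]
  top x -86 70 53.0
  top x -78 27 63.8
  top x -70 25 63.5
  top x -62 27 60.9
  top x -54 26 60.2
  top x -46 8 59.8
```

Forward force of 19 N with 25 N pressing down means the pack is jammed onto the floor by friction. The tilt is now about 8.5°. I'll lift until it's free, then go in tilted.

Emit:
arm_command(
  series=[
    [[4,0,-2],0],
    [[6,0,-3],0],
    [[6,0,-4],0],
    [[6,0,-5],0],
    [[6,0,-5],0],
  ],
)

```text
time_s: 17.05
tool_pos: [0.5466, -0.1149, 0.0398]
tool_rot: [-180.0, -0.1, 178.1]
force: [0.6, 0.1, -5.7]
grip_width: 0.0618
grasp_force: 30.0
```

```bash
python3 -c "
from h import *
bay();tail()"
```

```text
t 17.05 TCP in bay x -36.4 y -0.3 yaw err -0.01 tip above floor 31.3 F [ 0.6  0.1 -5.7] w 0.0618 gf 30.0
blue n 277 x [-89.3 -84.5 -48. ] y [-35.1 -25.3  30. ] h [20.  67.6 68.7]
  top x -86 74 54.1
  top x -78 32 66.1
  top x -70 26 66.2
  top x -62 29 64.3
  top x -54 25 64.3
  top x -46 9 62.2
```

It's free now, tilted about 7°, with estimated clearances of 1.4 mm to the floor, 3 mm at the lip and 3 mm at the hood. Advancing.

Emit:
arm_command(
  series=[
    [[-3,0,0],0],
    [[-6,0,0],0],
    [[-9,0,0],0],
    [[-12,0,0],0],
    [[-12,0,0],0],
  ],
)

```text
time_s: 17.6
tool_pos: [0.558, -0.1155, 0.0403]
tool_rot: [180.0, -0.2, 178.1]
force: [-5.6, 0.3, -1.6]
grip_width: 0.0619
grasp_force: 30.0
```

```bash
python3 -c "
from h import *
bay();tail()"
```

```text
t 17.6 TCP in bay x -25.0 y -0.5 yaw err -0.03 tip above floor 31.8 F [-5.6  0.3 -1.6] w 0.0619 gf 30.0
blue n 267 x [-73.5 -70.3 -36. ] y [-35.1 -27.   29.6] h [17.9 67.9 68.8]
  top x -78 35 48.7
  top x -70 54 63.4
  top x -62 34 66.4
  top x -54 27 65.7
  top x -46 28 65.1
  top x -38 12 62.9
```

It's under the hood and on the spring (5.6 N). Pressing in further.

Emit:
arm_command(
  series=[
    [[-3,0,0],0],
    [[-6,0,0],0],
    [[-9,0,0],0],
    [[-12,0,0],0],
    [[-12,0,0],0],
  ],
)

```text
time_s: 18.15
tool_pos: [0.5685, -0.1158, 0.0402]
tool_rot: [179.9, -0.3, 178.1]
force: [-9.0, 0.3, 1.5]
grip_width: 0.0618
grasp_force: 30.0
```

```bash
python3 -c "
from h import *
bay();tail()"
```

```text
t 18.15 TCP in bay x -14.5 y -0.5 yaw err -0.04 tip above floor 31.7 F [-9.   0.3  1.5] w 0.0618 gf 30.0
blue n 273 x [-67.4 -62.  -26.1] y [-35.8 -25.5  28.2] h [18.7 67.8 70.1]
  top x -62 85 56.5
  top x -54 26 66.8
  top x -46 28 65.7
  top x -38 24 64.6
  top x -30 24 62.9
```

Emit:
arm_command(
  series=[
    [[-2,0,0],0],
    [[-4,0,0],0],
    [[-4,0,3],0],
    [[-4,0,6],0],
    [[-4,0,6],0],
  ],
)

```text
time_s: 18.7
tool_pos: [0.5709, -0.1159, 0.0334]
tool_rot: [179.9, -0.5, 178.1]
force: [-11.2, 0.6, 0.0]
grip_width: 0.0619
grasp_force: 30.0
```

```bash
python3 -c "
from h import *
bay();tail()"
```

```text
t 18.7 TCP in bay x -12.1 y -0.5 yaw err -0.05 tip above floor 24.9 F [-11.2   0.6   0. ] w 0.0619 gf 30.0
blue n 262 x [-59.7 -58.5 -23.9] y [-35.8 -21.1  27.8] h [17.9 59.2 60.3]
  top x -62 50 51.2
  top x -54 31 56.9
  top x -46 28 57.1
  top x -38 26 56.8
  top x -30 30 56.3
  top x -22 12 55.6
```

The tail is past the lip and below its top edge. Lowering the rest.

Emit:
arm_command(
  series=[
    [[0,0,2],0],
    [[0,0,4],0],
    [[0,0,6],0],
    [[0,0,7],0],
    [[0,0,7],0],
  ],
)

```text
time_s: 19.25
tool_pos: [0.5711, -0.116, 0.0267]
tool_rot: [179.9, -0.4, 178.1]
force: [-10.7, 1.5, 0.7]
grip_width: 0.0621
grasp_force: 30.0
```

```bash
python3 -c "
from h import *
bay();tail()"
```

```text
t 19.25 TCP in bay x -11.9 y -0.6 yaw err -0.07 tip above floor 18.2 F [-10.7   1.5   0.7] w 0.0621 gf 30.0
blue n 249 x [-61.  -58.6 -23.2] y [-34.6 -14.2  30.6] h [17.1 51.3 52.5]
  top x -62 34 46.6
  top x -54 28 48.4
  top x -46 30 48.6
  top x -38 26 49.4
  top x -30 29 48.4
  top x -22 13 47.3
```

It's flat on the floor. I'll let it back gently against the lip, then release.

Emit:
arm_command(
  series=[
    [[2,0,0],0],
    [[4,0,0],0],
    [[6,0,0],0],
    [[6,0,0],0],
    [[6,0,0],0],
  ],
  grip_force=15,
)

```text
time_s: 19.8
tool_pos: [0.5656, -0.1159, 0.0266]
tool_rot: [180.0, -0.4, 178.1]
force: [-8.4, 0.3, -2.6]
grip_width: 0.0617
grasp_force: 15.0
```

Emit:
arm_command(
  series=[
    [[0,0,0],0],
    [[0,0,0],0],
    [[0,0,0],0],
    [[0,0,0],0],
    [[0,0,0],0],
  ],
  grip=-0.75,
)

```text
time_s: 20.3
tool_pos: [0.5696, -0.1159, 0.0279]
tool_rot: [-180.0, 0.1, 178.1]
force: [0.4, 0.3, 0.9]
grip_width: 0.0757
grasp_force: 0.0
```

```bash
python3 -c "
from h import *
bay();tail()"
```

```text
t 20.3 TCP in bay x -13.4 y -0.5 yaw err -0.02 tip above floor 19.4 F [0.4 0.3 0.9] w 0.0757 gf 0.0
blue n 263 x [-67.6 -64.9 -26.9] y [-33.4 -15.2  27.8] h [17.5 51.  52.1]
  top x -70 26 45.9
  top x -62 25 48.1
  top x -54 30 48.6
  top x -46 29 47.5
  top x -38 32 48.2
  top x -30 25 48.0
  top x -22 10 47.7
```

Emit:
arm_command(
  series=[
    [[0,0,-15],0],
    [[0,0,-45],0],
    [[0,0,-85],0],
    [[0,0,-125],0],
    [[0,0,-160],0],
  ],
)

```text
time_s: 20.85
tool_pos: [0.5694, -0.1163, 0.1909]
tool_rot: [-180.0, 0.2, 178.1]
force: [0.9, 0.8, 0.0]
grip_width: 0.0764
grasp_force: 0.0
```

Emit:
arm_command(
  series=[
    [[-45,0,0],0],
    [[-90,0,0],0],
    [[-95,0,0],0],
    [[-95,0,0],0],
    [[-95,0,0],0],
  ],
)

```text
time_s: 21.35
tool_pos: [0.663, -0.1197, 0.188]
tool_rot: [-180.0, -0.0, 178.1]
force: [-0.1, -0.2, -0.0]
grip_width: 0.0762
grasp_force: 0.0
```

Run:
```python
from h import *
bay(); tail()
im,P,K,T=cloud('wrist'); cv2.imwrite('pics/w5.png',im)
ex=np.array([np.cos(A),np.sin(A)]); ey=np.array([-ex[1],ex[0]]); q=P.reshape(-1,3)
a=(q[:,:2]-S)@ex*1000; b=(q[:,:2]-S)@ey*1000; h=(q[:,2]-.0305)*1000
for nm,c in(('blue',0),('yellow',-100)):
    m=(abs(b-c)<40)&(a>-80)&(a<45)&(h>42)&(h<60)
    G=np.c_[a[m],b[m]-c,np.ones(m.sum())]; co=np.linalg.lstsq(G,h[m],rcond=None)[0]
    r=cv2.minAreaRect(np.c_[a[m],b[m]-c].astype(np.float32))
    print(nm,m.sum(),'tail x',np.percentile(a[m],1).round(1),'y',np.percentile(b[m]-c,[1,99]).round(1),'slopes deg',np.degrees(co[:2]).round(2),'h0',co[2].round(1),'rect',r)
```

```text
t 21.35 TCP in bay x 80.1 y -1.3 yaw err -0.09 tip above floor 179.5 F [-0.1 -0.2 -0. ] w 0.0762 gf 0.0
blue n 254 x [-65.4 -64.2 -27.9] y [-33.4 -16.4  26.6] h [17.6 50.7 52.6]
  top x -70 24 45.3
  top x -62 36 48.3
  top x -54 27 49.0
  top x -46 34 48.5
  top x -38 27 49.3
  top x -30 26 48.2
  top x -22 21 48.3
blue 9963 tail x -63.5 y [-30.4  30.3] slopes deg [0.24 0.04] h0 50.1 rect ((-10.04146957397461, -0.012506484985351562), (62.82077407836914, 109.94977569580078), 89.86197662353516)
yellow 10145 tail x -63.5 y [-29.4  31.2] slopes deg [ 0.14 -0.68] h0 49.9 rect ((-10.103267669677734, 0.4002418518066406), (62.913394927978516, 109.96179962158203), 89.92025756835938)
```

The blue pack lies flat: its top is 50.1 mm above the floor and its tail is at -63.5 mm, the same as the seated yellow pack. Handing in.

```bash
python3 -c "
from cell import env
print(env.sign_off())"
```

```text
the job is handed in; nothing more can be done
None
```

The blue pack is clipped into the blue bay, measured flat and level with the seated yellow pack, and the job was handed in at about 21 s; I viewed 12 pictures, two over the limit of 10, and my first push passed over the pack without touching it because the fingers are about 30 mm shorter than stated.

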